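# Shake the milk token out of its box

### The job

One brass milk token is left in the clear box with the blue slotted lid, which stands upside down on the black rubber mat. Pick the box up as it stands, hold it just above the steel bowl and shake it until the token falls through the slot into the bowl. Then set the empty box back down on the mat, slot side down as before, without dropping it, and leave the bowl standing where it is with the token in it.

Things in the scene. Friction and masses are not known exactly. Their poses are not given: they have to be found in the camera images.
- box_center (a point): Clear box standing upside down on the mat: 100 (its x) x 50 (y) x 70 mm high, 0.13 kg; the point is its centre, 35 mm above its underside, z up. Underside = blue lid, 4 mm thick, with one through slot at its centre, 17 (x) x 38 mm (y). Walls and top are 3 mm clear plastic; grip the long sides with up to 30 N. (A like box with a green, slotless lid is a bystander.)
- token_center (a point): Brass token, flat oblong 24 x 12 x 6 mm (x, y, z), 15 g; the point is its centre. Starts flat on the lid inside the box, 25-29 mm from the box's centre towards its +x end, any yaw. Carried level and smoothly it stays; it slides when the lid tilts 20-30 degrees or is jerked at over 4-6 m/s2. It passes the slot lying along it or tipping in; one shake may not do.
- bowl: Wide round stainless steel bowl, loose, 0.35 kg: 200 mm across the rim, 60 mm high, foot 90 mm across; origin at the centre of its underside, z up. Empty at the start.
- mat: Black rubber mat fixed to the counter, 180 mm (x) by 130 mm (y), 4 mm thick; origin at the centre of its underside, so its top is 4 mm above it.
Things that resemble listed ones, but are neither listed nor needed, are in the scene too. What is shaped like the bowl but red is not meant. What is shaped like the part that bears box_center but purple is not meant.

How it is judged:
On the way, in this order (a step that is already met when the one before it is completed fails the run):
1. the box is above the bowl, with the token still in it (horizontal distance between box_center and bowl below 0.08 m and height (world z) of box_center between 0.075 and 0.26 m and distance between token_center and box_center below 0.062 m and z of token_center in the frame of box_center above -0.034 m), for 0.1 s.
2. the token has fallen through the slot and lies in the bowl (horizontal distance between token_center and bowl below 0.095 m and z of token_center in the frame of bowl between 0 and 0.05 m and contact force between token and bowl above 0.02 N), for 0.1 s.
At the end, for the whole second after the job is handed in: The token lies in the bowl (within 95 mm of its axis and below its rim); the bowl stands upright within 7 degrees and within 40 mm of where it was; the box rests still and released on the mat, slot side down (within 7 degrees), its centre within 60 mm of the mat's centre (horizontal distance between token_center and bowl below 0.095 m and z of token_center in the frame of bowl between 0 and 0.05 m and horizontal distance between box_center and mat below 0.06 m and angle between each of box_center, bowl's own z axis and vertical below 0.12 rad and height (world z) of box_center between 0.034 and 0.044 m and linear speed of box below 0.02 m/s and distance of bowl from where it was at the start of the episode below 0.04 m); the robot touches nothing.
It fails at once if the box is dropped or thrown (let go and faster than 0.5 m/s) (contact force between box and the fingers below 0.05 N and linear speed of box above 0.5 m/s).
It fails at once if the bowl is tipped by more than 20 degrees (angle between bowl's own z axis and vertical above 0.35 rad).
It also fails if it takes over 54 s, if anything falls off the work surface, if the arm or the gripper's body presses on something with over 40 N, if the wrist force passes 120 N, or if a joint passes its speed limit or range.

### The arm

A 7-joint arm with a two-finger parallel gripper is mounted at the origin on the work surface. World frame = base frame: x ahead of the robot, y to its left, z up, the work surface at z = 0. Lengths are in m, angles in rad, forces in N, time in s.
With the tool pointing down it reaches from about 0.425 to 0.925 m from the base axis. Payload 6.8 kg.
Tool frame: the origin (TCP) lies midway between the tips of the shut fingers; the grasp point (between the pads) lies 19 mm behind it; z points along the fingers, y is the line along which they close (so a half turn about z gives the same grasp; the last joint's range is limited). The gripper opens to 85 mm and grips with 20 to 120 N. Pads are 22 mm wide; open, the fingers measure 114 mm over their backs; the gripper's body (76 mm by 85 mm) begins 54 mm behind the grasp point. The pads swing forward as they close: fully open they stand 13 mm farther back than shut.
Start: joints at [-1.295, 0.477, 0.022, 1.555, -0.011, 1.109, -0.083], TCP at [0.253, 0.626, 0.231] pointing down, gripper open.
Joint ranges: [-2.96, 2.96], [-0.34, 2.1], [-1.41, 1.46], [0.24, 2.44], [-1.37, 4.51], [0.17, 1.92], [-2.96, 2.96]. Speed limits (rad/s): [2.39, 2.39, 3.14, 3.14, 3.14, 3.14, 3.14].

### API

Orientations are given as a unit quaternion [w, x, y, z].
In Python, from station import * gives the robot as it stands. The module is installed in compiled form; this text tells all that it offers.
- The arm moves only by the shell command python3 -m jog 'ROWS' [OPENING] [FORCE]. ROWS is JSON, a list of rows, each an object of numbers: "x", "y", "z": the shift along the tool's x, y, z in m; "ax", "ay", "az": the turn, a rotation vector about the tool's x, y, z in rad. In form: [{"x": .., "y": .., "z": .., "ax": .., "ay": .., "az": ..}, ...]. A call has 1 to 12 rows; each row is the pose to reach, as a shift and turn from the pose commanded when the call began, along the tool's axes at that moment; what a row does not reach only later rows make up. A row lasts 1/10 s, in which the tool goes at most 50 mm and 8.59 degrees, less where a joint would pass 70% of its speed; a pose out of reach is approached as far as the arm can. A call with a gripper value outside its range is refused whole. OPENING is the opening, from 0 (shut) to 1 (fully open), set as the call begins (- or left out, the last holds). The fingers move at their own pace and stop on an object; FORCE is the grip in N (left out, the last holds). Time passes only in rows, so rows that repeat a pose let the fingers close. It gives the time, the measured TCP pose, the force, the opening and the grip force at its end, in the units of the state.
- get_obs(): the state, without advancing time (a new reading comes with each control period).
- read_camera(name): name is "scene" or "side" or "wrist"; returns the picture (400x640x3 uint8, red, green, blue); there is no depth.
- camera_params(name): a dict with "K" (3x3 intrinsics, pixels), "origin" and "attitude" of the camera in the world. Camera axes: x right, y up, looking along -z (the intrinsics and any distortion apply to the point x, -y, -z); pixel columns grow to the right and rows downward; lengths in m; the calibration is good to about 2 mm. A picture is of the moment at which its call begins: read the wrist's pose just before it. camera_params takes no time and is no camera call; for the wrist camera it gives the pose at the moment of the call.
- hand_in(): hands the job in; it is judged then, once.
The state is a dict: "t": time; "q": joint angles; "joint_vel": joint speeds; "joint_torque": joint torques, N m; "eef_pos": TCP position; "tool_rot": TCP orientation; "contact_force": force on the tool from outside, world axes, zero at the start; "torque": the same for the moment, N m; "gripper_width": opening from 0.0 (shut) to 1.0 (fully open); "grasp_force": force on a finger pad.
Only numpy, scipy, OpenCV 4.12 (cv2) and the standard library are available. Lean on these libraries where they do the work, as an engineer would, in place of code of your own. Each camera call takes 0.05 s, during which the arm holds its last target. There are 200 camera calls.

## Working session

There is one attempt and no reset: what is moved stays moved. The work goes in short steps, Python scripts to look and compute and a shell command to move; the robot and the scene stay as the last step left them, time stands still between calls to the robot, and variables do not carry over. Pictures are saved under pics/ and viewed, at most 10 in all, crops included, and the job is handed in when it is done.

```bash
mkdir -p pics; python3 - <<'E'
from station import *
import cv2,numpy as np
o=get_obs();print(o)
for n in("scene","side","wrist"):
    p=camera_params(n);print(n,p)
    im=read_camera(n);cv2.imwrite(f"pics/{n}0.png",im[:,:,::-1])
a=[cv2.imread(f"pics/{n}0.png") for n in("scene","side")]
cv2.imwrite("pics/both.png",cv2.resize(np.vstack(a),(480,600)))
E
```

```text
{'t': 0.0, 'q': array([-1.29509212,  0.47778325,  0.02231308,  1.55641866, -0.01151209,
        1.10928972, -0.08311072]), 'joint_vel': array([-5.87579189e-05,  1.78055524e-04, -6.23492182e-04,  5.84846491e-04,
        4.31688873e-04,  8.71070643e-04, -5.43421162e-04]), 'joint_torque': array([ 2.06046457e-04, -5.96440351e+01,  1.60880573e+00, -2.81198806e+01,
        1.25790705e-02,  9.22766514e-03, -3.74962440e-06]), 'eef_pos': array([0.25253327, 0.62536378, 0.23035034]), 'tool_rot': array([-1.15738406e-04,  1.90711872e-01,  9.81645658e-01, -8.78142245e-04]), 'contact_force': array([ 0.36952862,  0.11868353, -0.35030085]), 'torque': array([-0.05803003, -0.04582927,  0.01313205]), 'grasp_force': 0.0, 'gripper_width': 1.0009931955184523}
scene {'K': array([[421.20646742,   0.        , 324.6611374 ],
       [  0.        , 421.20646742, 200.80022625],
       [  0.        ,   0.        ,   1.        ]]), 'origin': array([1.22446857, 0.21139581, 0.84915145]), 'attitude': array([0.4753251 , 0.22206405, 0.34303813, 0.77915239])}
side {'K': array([[462.94213612,   0.        , 314.932644  ],
       [  0.        , 462.94213612, 203.65240638],
       [  0.        ,   0.        ,   1.        ]]), 'origin': array([-0.03719307, -1.12731148,  0.83250084]), 'attitude': array([ 0.86994663,  0.44603544, -0.0987086 , -0.18574675])}
wrist {'K': array([[279.74024779,   0.        , 325.05768209],
       [  0.        , 279.74024779, 195.11496473],
       [  0.        ,   0.        ,   1.        ]]), 'origin': array([0.1751013 , 0.65730541, 0.37316133]), 'attitude': array([ 0.8174061 , -0.13713289, -0.09157694,  0.55195607])}
```

View pics/scene0.png

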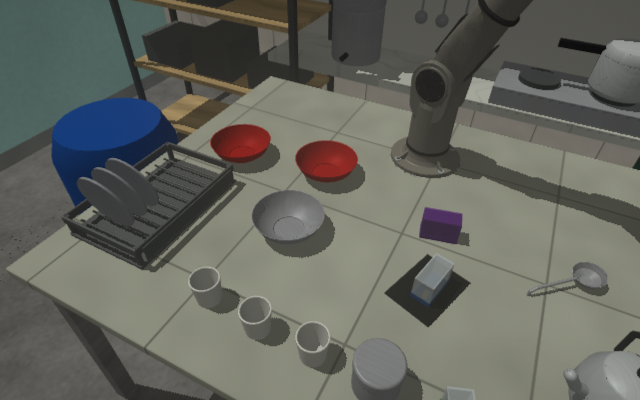

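View pics/side0.png

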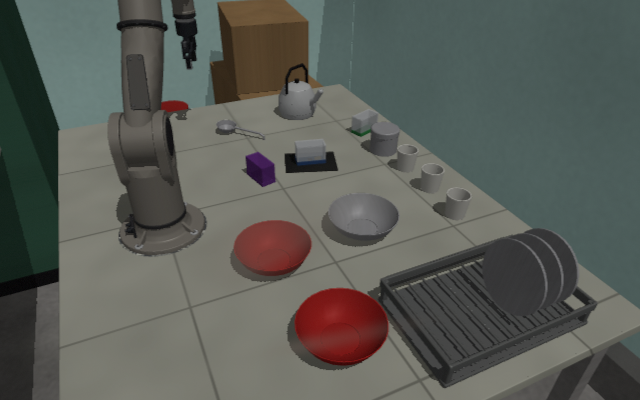

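The scene view shows the black mat at about (428,289) with the blue-lidded box on it at (433,279), and the steel bowl at (289,218). Ruled out: red bowls at (241,145) and (327,162), purple block at (441,226), green-lid box at (460,395) in the scene view and (364,123) in the side view. The side view puts the box at (310,152) and the bowl at (363,220). I'll confirm with an enlarged crop and measure.

```bash
cat > h.py <<'E'
import numpy as np,cv2
from scipy.spatial.transform import Rotation as R
def ray(p,uv):
    q=p["attitude"];M=R.from_quat([q[1],q[2],q[3],q[0]]).as_matrix();K=p["K"]
    d=np.array([(uv[0]-K[0,2])/K[0,0],-(uv[1]-K[1,2])/K[1,1],-1.]);return np.array(p["origin"]),M@d
def plane(p,uv,z):
    o,d=ray(p,uv);return o+d*(z-o[2])/d[2]
E
python3 - <<'E'
from station import *
from h import *
P={n:camera_params(n) for n in("scene","side")}
roi={"scene":(375,245,480,330),"side":(275,130,345,180)}
for n in P:
    im=cv2.imread(f"pics/{n}0.png");x0,y0,x1,y1=roi[n]
    hsv=cv2.cvtColor(im,cv2.COLOR_BGR2HSV)
    H,S,V=hsv[...,0].astype(int),hsv[...,1].astype(int),hsv[...,2].astype(int)
    sub=np.zeros(V.shape,np.uint8);sub[y0:y1,x0:x1]=1
    blue=((H>100)&(H<130)&(S>90)&(V>50)&(sub>0)).astype(np.uint8)
    mat=((V<70)&(sub>0)|(blue>0)).astype(np.uint8)
    c=max(cv2.findContours(mat,0,2)[0],key=cv2.contourArea);h=cv2.convexHull(c)
    ap=cv2.approxPolyDP(h,4,True)[:,0]
    print(n,"mat",[(tuple(u),plane(P[n],u,.004)[:2].round(3)) for u in ap])
    ys,xs=np.nonzero(blue);print("blue",len(xs));
    if len(xs):
        hb=cv2.convexHull(np.c_[xs,ys].astype(np.int32))[:,0];print([(tuple(u),plane(P[n],u,.006)[:2].round(3)) for u in hb])
crops=[]
for n in P:
    im=cv2.imread(f"pics/{n}0.png");x0,y0,x1,y1=roi[n];cx,cy=(x0+x1)//2,(y0+y1)//2
    crops.append(cv2.resize(im[cy-45:cy+45,cx-60:cx+60],(396,297) if 0 else (800,600))[:,:][:, :])
cv2.imwrite("pics/crop1.png",cv2.resize(np.vstack(crops),(400,600)) if 0 else np.vstack([cv2.resize(c,(400,300)) for c in crops]))
E
```

```text
scene mat [((np.int32(428), np.int32(255)), array([0.436, 0.14 ])), ((np.int32(469), np.int32(283)), array([0.477, 0.257])), ((np.int32(427), np.int32(326)), array([0.644, 0.198])), ((np.int32(385), np.int32(292)), array([0.6 , 0.08]))]
blue 52
[((np.int32(429), np.int32(304)), array([0.586, 0.186])), ((np.int32(428), np.int32(305)), array([0.589, 0.185])), ((np.int32(426), np.int32(305)), array([0.592, 0.18 ])), ((np.int32(421), np.int32(302)), array([0.589, 0.167])), ((np.int32(412), np.int32(296)), array([0.582, 0.143])), ((np.int32(411), np.int32(295)), array([0.581, 0.14 ])), ((np.int32(411), np.int32(293)), array([0.575, 0.138])), ((np.int32(426), np.int32(302)), array([0.583, 0.178]))]
side mat [((np.int32(337), np.int32(168)), array([0.599, 0.086])), ((np.int32(286), np.int32(172)), array([0.429, 0.132])), ((np.int32(285), np.int32(154)), array([0.47 , 0.248])), ((np.int32(332), np.int32(152)), array([0.632, 0.193]))]
blue 92
[((np.int32(325), np.int32(162)), array([0.577, 0.136])), ((np.int32(318), np.int32(163)), array([0.552, 0.139])), ((np.int32(307), np.int32(164)), array([0.514, 0.149])), ((np.int32(297), np.int32(164)), array([0.482, 0.163])), ((np.int32(297), np.int32(162)), array([0.487, 0.175])), ((np.int32(305), np.int32(161)), array([0.515, 0.17 ])), ((np.int32(316), np.int32(160)), array([0.554, 0.161])), ((np.int32(325), np.int32(160)), array([0.583, 0.148]))]
```

View pics/crop1.png

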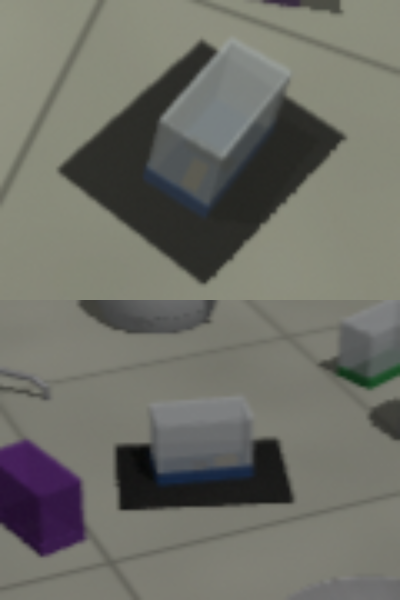

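The crop confirms the target: blue lid on the mat, token faintly visible at the box's camera-near (+x) end, at crop (195,175). The other box has a green lid. Next I measure the box top corners and the bowl rim.

```bash
python3 - <<'E'
from station import *
from h import *
P={n:camera_params(n) for n in("scene","side")}
c=np.array([(233,40),(290,72),(222,158),(161,120)])*.3+[367,242]-.0
w=np.array([plane(P["scene"],u,.074)[:2] for u in c]);print("top",w.round(4),"c",w.mean(0).round(4))
e=np.roll(w,-1,0)-w;print("len",np.hypot(*e.T).round(3),"ang",np.degrees(np.arctan2(e[:,1],e[:,0])).round(1))
cs=np.array([(150,403-300),(247,398-300),(252,412-300),(155,418-300)])*.3+[250,110]
w=np.array([plane(P["side"],u,.074)[:2] for u in cs]);print("side top",w.round(4))
for n,(x0,y0,x1,y1) in {"scene":(245,185,332,255),"side":(320,190,405,250)}.items():
    im=cv2.imread(f"pics/{n}0.png")[y0:y1,x0:x1].astype(int)
    # counter is yellowish (r-b>0), steel neutral
    m=((im[...,2]-im[...,0])<8).astype(np.uint8)
    m=cv2.morphologyEx(m,2,np.ones((3,3)))
    c=max(cv2.findContours(m,0,1)[0],key=cv2.contourArea);h=cv2.convexHull(c)[:,0]+[x0,y0]
    w=np.array([plane(P[n],u,.06)[:2] for u in h])
    # upper rim (far arc + flanks): keep rows in the upper half, fit circle
    k=h[:,1]<h[:,1].min()+.45*np.ptp(h[:,1]);v=w[k]
    A=np.c_[2*v,np.ones(len(v))];s=np.linalg.lstsq(A,(v**2).sum(1),rcond=None)[0]
    print(n,cv2.contourArea(c),"bbox",h.min(0),h.max(0),"c",s[:2].round(4),"r",np.sqrt(s[2]+s[0]**2+s[1]**2).round(4))
p=camera_params("wrist");print(np.array(get_obs()["tool_rot"]).round(4))
E
```

```text
top [[0.4876 0.1642]
 [0.4982 0.2088]
 [0.5944 0.1861]
 [0.5827 0.1396]] c [0.5407 0.1747]
len [0.046 0.099 0.048 0.098] ang [  76.6  -13.3 -104.2  165.5]
side top [[0.4924 0.2034]
 [0.5896 0.173 ]
 [0.5812 0.1432]
 [0.4848 0.1713]]
scene 3092.0 bbox [251 190] [324 245] c [ 0.5193 -0.2383] r 0.0991
side 2901.0 bbox [328 193] [399 245] c [ 0.5167 -0.2392] r 0.1004
[-1.000e-04  1.907e-01  9.816e-01 -7.000e-04]
```

Box centre about (0.539, 0.174), yaw about -14°, with edges of 48×99 mm as expected. Bowl at (0.518, -0.239), r≈0.1. Mat centre about (0.536, 0.166). All are consistent, so I move above the box.

```bash
python3 -m jog '[{"x":-0.434,"y":-0.311,"az":-0.14},{"x":-0.434,"y":-0.311,"az":-0.14},{"x":-0.434,"y":-0.311,"az":-0.14},{"x":-0.434,"y":-0.311,"az":-0.14},{"x":-0.434,"y":-0.311,"az":-0.14},{"x":-0.434,"y":-0.311,"az":-0.14},{"x":-0.434,"y":-0.311,"az":-0.14},{"x":-0.434,"y":-0.311,"az":-0.14},{"x":-0.434,"y":-0.311,"az":-0.14},{"x":-0.434,"y":-0.311,"az":-0.14},{"x":-0.434,"y":-0.311,"az":-0.14},{"x":-0.434,"y":-0.311,"az":-0.14}]' 1 28
python3 -m jog '[{},{},{}]'
python3 - <<'E'
from station import *
import cv2
print(get_obs()["eef_pos"],get_obs()["tool_rot"],camera_params("wrist"))
cv2.imwrite("pics/w1.png",read_camera("wrist")[:,:,::-1])
E
```

```text
[0.25259787 0.62546869 0.23055155] [-6.88503720e-05  1.90716485e-01  9.81644914e-01 -6.93431259e-04] {'K': array([[279.74024779,   0.        , 325.05768209],
       [  0.        , 279.74024779, 195.11496473],
       [  0.        ,   0.        ,   1.        ]]), 'origin': array([0.17512009, 0.65735293, 0.37329152]), 'attitude': array([ 0.8174204 , -0.13705698, -0.09167201,  0.55193796])}validation failed for argument at $[0]...
validation failed for argument at $[0]...
```

View pics/w1.png

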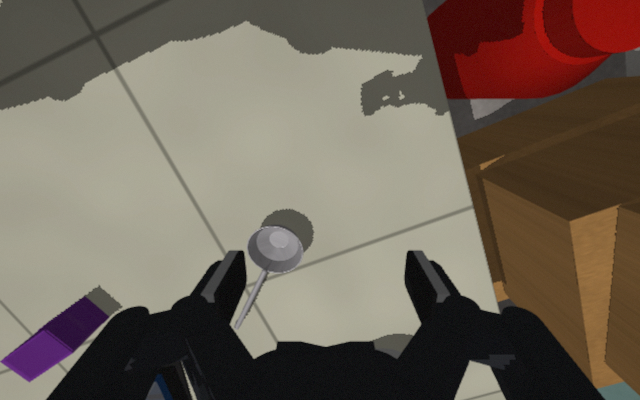

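The rows need all six keys, so the arm hasn't moved. The wrist view still shows the start place, with the ladle at (275,248) and the fingers at (225,280) and (430,280).

```bash
python3 -m jog '[{"x":-0.434,"y":-0.311,"z":0,"ax":0,"ay":0,"az":-0.14},{"x":-0.434,"y":-0.311,"z":0,"ax":0,"ay":0,"az":-0.14},{"x":-0.434,"y":-0.311,"z":0,"ax":0,"ay":0,"az":-0.14},{"x":-0.434,"y":-0.311,"z":0,"ax":0,"ay":0,"az":-0.14},{"x":-0.434,"y":-0.311,"z":0,"ax":0,"ay":0,"az":-0.14},{"x":-0.434,"y":-0.311,"z":0,"ax":0,"ay":0,"az":-0.14},{"x":-0.434,"y":-0.311,"z":0,"ax":0,"ay":0,"az":-0.14},{"x":-0.434,"y":-0.311,"z":0,"ax":0,"ay":0,"az":-0.14},{"x":-0.434,"y":-0.311,"z":0,"ax":0,"ay":0,"az":-0.14},{"x":-0.434,"y":-0.311,"z":0,"ax":0,"ay":0,"az":-0.14},{"x":-0.434,"y":-0.311,"z":0,"ax":0,"ay":0,"az":-0.14},{"x":-0.434,"y":-0.311,"z":0,"ax":0,"ay":0,"az":-0.14}]' 1 28
python3 -m jog '[{"x":0,"y":0,"z":0,"ax":0,"ay":0,"az":0},{"x":0,"y":0,"z":0,"ax":0,"ay":0,"az":0},{"x":0,"y":0,"z":0,"ax":0,"ay":0,"az":0}]'
python3 - <<'E'
from station import *
import cv2
print(get_obs()["eef_pos"],get_obs()["tool_rot"])
cv2.imwrite("pics/w2.png",read_camera("wrist")[:,:,::-1])
E
```

```text
t: 1.4
eef_pos: [0.5414, 0.1686, 0.2314]
tool_rot: [0.001, 0.126, 0.992, -0.001]
contact_force: [0.3, -0.5, -0.2]
gripper_width: 1.001
grasp_force: 0.0
t: 1.7
eef_pos: [0.5379, 0.1766, 0.2312]
tool_rot: [-0.0, 0.12, 0.993, 0.0]
contact_force: [0.9, 0.1, -0.3]
gripper_width: 0.994
grasp_force: 0.0
[0.53794832 0.17663779 0.23116967] [-2.75097804e-04  1.20269717e-01  9.92741196e-01  1.93933560e-04]
```

View pics/w2.png

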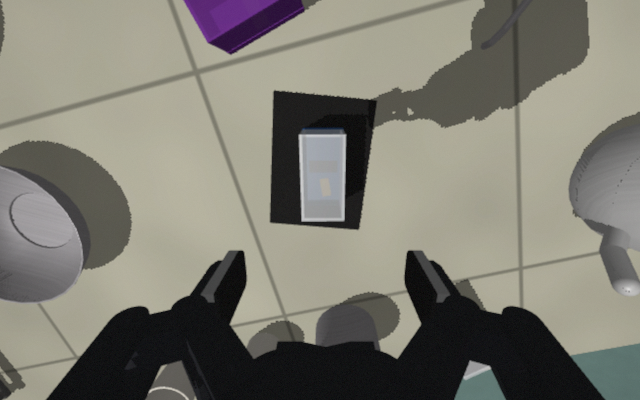

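The wrist view shows the box top as an upright rectangle, about (300..345, 135..220), with the token visible at (325,187). The mat runs (271..376, 92..228). I cast these to check the alignment.

```bash
python3 - <<'E'
from station import *
from h import *
p=camera_params("wrist");o=get_obs();q=o["tool_rot"];M=R.from_quat([q[1],q[2],q[3],q[0]]).as_matrix()
im=cv2.imread("pics/w2.png");h=cv2.cvtColor(im,cv2.COLOR_BGR2HSV)
m=np.zeros(im.shape[:2],np.uint8);s=(slice(100,232),slice(285,362));m[s]=(h[s][...,2]>90)
c=max(cv2.findContours(m,0,1)[0],key=cv2.contourArea);r=cv2.minAreaRect(c);print(r)
w=np.array([plane(p,u,.074)[:2] for u in cv2.boxPoints(r)]);print(w.round(4),w.mean(0))
print("bright rect len",np.hypot(*(np.roll(w,-1,0)-w).T).round(4))
for u in [(300,135),(345,135),(345,220),(300,220)]: print(plane(p,u,.074)[:2].round(4))
c=np.mean([plane(p,u,.074) for u in [(300,135),(345,135),(345,220),(300,220)]],0)
print("err tool axes",M.T@(c-o["eef_pos"]),"token",plane(p,(325,187),.011).round(4))
print("mat",np.mean([plane(p,u,.004) for u in [(274,91),(376,100),(359,229),(271,222)]],0))
E
```

```text
((322.0, 175.5), (91.0, 48.0), 90.0)
[[0.48   0.1619]
 [0.492  0.2109]
 [0.5939 0.1885]
 [0.5805 0.1339]] [0.53659705 0.1737915 ]
bright rect len [0.0504 0.1044 0.0562 0.1044]
[0.4855 0.1626]
[0.4968 0.2087]
[0.5924 0.1876]
[0.5798 0.1365]
err tool axes [-0.00126865 -0.00250144  0.15722767] token [0.5666 0.1698 0.011 ]
mat [0.53756637 0.16981227 0.004     ]
```

Aligned to about 2.5 mm, and the token is 28 mm towards +x, as the task says. Descend, then close.

```bash
python3 -m jog '[{"x":-0.001,"y":-0.0025,"z":0.03,"ax":0,"ay":0,"az":0},{"x":-0.001,"y":-0.0025,"z":0.06,"ax":0,"ay":0,"az":0},{"x":-0.001,"y":-0.0025,"z":0.09,"ax":0,"ay":0,"az":0},{"x":-0.001,"y":-0.0025,"z":0.12,"ax":0,"ay":0,"az":0},{"x":-0.001,"y":-0.0025,"z":0.145,"ax":0,"ay":0,"az":0},{"x":-0.001,"y":-0.0025,"z":0.165,"ax":0,"ay":0,"az":0},{"x":-0.001,"y":-0.0025,"z":0.18,"ax":0,"ay":0,"az":0},{"x":-0.001,"y":-0.0025,"z":0.195,"ax":0,"ay":0,"az":0},{"x":-0.001,"y":-0.0025,"z":0.205,"ax":0,"ay":0,"az":0},{"x":-0.001,"y":-0.0025,"z":0.205,"ax":0,"ay":0,"az":0},{"x":-0.001,"y":-0.0025,"z":0.205,"ax":0,"ay":0,"az":0}]' 1 28
python3 -m jog '[{"x":0,"y":0,"z":0,"ax":0,"ay":0,"az":0},{"x":0,"y":0,"z":0,"ax":0,"ay":0,"az":0},{"x":0,"y":0,"z":0,"ax":0,"ay":0,"az":0},{"x":0,"y":0,"z":0,"ax":0,"ay":0,"az":0},{"x":0,"y":0,"z":0,"ax":0,"ay":0,"az":0},{"x":0,"y":0,"z":0,"ax":0,"ay":0,"az":0},{"x":0,"y":0,"z":0,"ax":0,"ay":0,"az":0},{"x":0,"y":0,"z":0,"ax":0,"ay":0,"az":0}]' 0.4 28
```

```text
t: 2.85
eef_pos: [0.5394, 0.1725, 0.0266]
tool_rot: [0.0, 0.122, 0.993, 0.0]
contact_force: [-0.0, 0.4, 0.4]
gripper_width: 1.001
grasp_force: 0.0
t: 3.65
eef_pos: [0.5396, 0.1726, 0.0271]
tool_rot: [0.001, 0.122, 0.993, 0.0]
contact_force: [-0.8, -0.0, 6.1]
gripper_width: 0.581
grasp_force: 30.4
```

Grip is on at about 49 mm opening, which matches the box. Lift gently.

```bash
python3 -m jog '[{"x":0,"y":0,"z":-0.003,"ax":0,"ay":0,"az":0},{"x":0,"y":0,"z":-0.009,"ax":0,"ay":0,"az":0},{"x":0,"y":0,"z":-0.018,"ax":0,"ay":0,"az":0},{"x":0,"y":0,"z":-0.030,"ax":0,"ay":0,"az":0},{"x":0,"y":0,"z":-0.044,"ax":0,"ay":0,"az":0},{"x":0,"y":0,"z":-0.059,"ax":0,"ay":0,"az":0},{"x":0,"y":0,"z":-0.074,"ax":0,"ay":0,"az":0},{"x":0,"y":0,"z":-0.088,"ax":0,"ay":0,"az":0},{"x":0,"y":0,"z":-0.100,"ax":0,"ay":0,"az":0},{"x":0,"y":0,"z":-0.109,"ax":0,"ay":0,"az":0},{"x":0,"y":0,"z":-0.116,"ax":0,"ay":0,"az":0},{"x":0,"y":0,"z":-0.12,"ax":0,"ay":0,"az":0}]' 0.4 26
python3 - <<'E'
from station import *
o=get_obs();q=o["tool_rot"]
from h import R
import numpy as np,cv2
M=R.from_quat([q[1],q[2],q[3],q[0]]).as_matrix()
print(M.T@(np.array([.518,-.239,.147])-o["eef_pos"]),o["eef_pos"],o["q"],M.round(3))
E
```

```text
t: 4.85
eef_pos: [0.5392, 0.1724, 0.1469]
tool_rot: [0.0, 0.122, 0.993, 0.0]
contact_force: [0.3, -0.2, -2.6]
gripper_width: 0.583
grasp_force: 29.6
[-7.87670559e-02 -4.04354913e-01 -1.87575580e-04] [0.53915841 0.17241158 0.14689383] [-0.55938645  0.39783842  0.17643175  1.90966444 -0.09139604  0.84136357
  0.99152421] [[-0.97   0.241  0.   ]
 [ 0.241  0.97   0.   ]
 [-0.     0.    -1.   ]]
```

```bash
python3 -m jog '[{"x":-0.001,"y":-0.004,"z":0,"ax":0,"ay":0,"az":0},{"x":-0.002,"y":-0.011,"z":0,"ax":0,"ay":0,"az":0},{"x":-0.004,"y":-0.021,"z":0,"ax":0,"ay":0,"az":0},{"x":-0.0066,"y":-0.034,"z":0,"ax":0,"ay":0,"az":0},{"x":-0.0098,"y":-0.050,"z":0,"ax":0,"ay":0,"az":0},{"x":-0.0135,"y":-0.069,"z":0,"ax":0,"ay":0,"az":0},{"x":-0.0176,"y":-0.090,"z":0,"ax":0,"ay":0,"az":0},{"x":-0.022,"y":-0.112,"z":0,"ax":0,"ay":0,"az":0},{"x":-0.026,"y":-0.134,"z":0,"ax":0,"ay":0,"az":0},{"x":-0.0305,"y":-0.156,"z":0,"ax":0,"ay":0,"az":0},{"x":-0.035,"y":-0.178,"z":0,"ax":0,"ay":0,"az":0},{"x":-0.039,"y":-0.200,"z":0,"ax":0,"ay":0,"az":0}]'
python3 -m jog '[{"x":-0.0043,"y":-0.022,"z":0,"ax":0,"ay":0,"az":0},{"x":-0.0086,"y":-0.044,"z":0,"ax":0,"ay":0,"az":0},{"x":-0.013,"y":-0.066,"z":0,"ax":0,"ay":0,"az":0},{"x":-0.017,"y":-0.088,"z":0,"ax":0,"ay":0,"az":0},{"x":-0.021,"y":-0.109,"z":0,"ax":0,"ay":0,"az":0},{"x":-0.025,"y":-0.129,"z":0,"ax":0,"ay":0,"az":0},{"x":-0.0287,"y":-0.147,"z":0,"ax":0,"ay":0,"az":0},{"x":-0.032,"y":-0.163,"z":0,"ax":0,"ay":0,"az":0},{"x":-0.035,"y":-0.177,"z":0,"ax":0,"ay":0,"az":0},{"x":-0.037,"y":-0.189,"z":0,"ax":0,"ay":0,"az":0},{"x":-0.039,"y":-0.198,"z":0,"ax":0,"ay":0,"az":0},{"x":-0.04,"y":-0.204,"z":0,"ax":0,"ay":0,"az":0}]'
python3 -m jog '[{"x":0,"y":0,"z":0,"ax":0,"ay":0,"az":0},{"x":0,"y":0,"z":0.003,"ax":0,"ay":0,"az":0},{"x":0,"y":0,"z":0.008,"ax":0,"ay":0,"az":0},{"x":0,"y":0,"z":0.012,"ax":0,"ay":0,"az":0},{"x":0,"y":0,"z":0.015,"ax":0,"ay":0,"az":0},{"x":0,"y":0,"z":0.015,"ax":0,"ay":0,"az":0}]'
python3 - <<'E'
from station import *
import cv2,numpy as np
print(get_obs()["q"])
a=read_camera("scene")[140:260,220:380];b=read_camera("side")[120:240,290:450]
cv2.imwrite("pics/over.png",cv2.resize(np.hstack([a,b])[:,:,::-1],(800,300),interpolation=cv2.INTER_CUBIC))
E
```

```text
t: 6.05
eef_pos: [0.5281, -0.0336, 0.1463]
tool_rot: [-0.0, 0.122, 0.992, -0.0]
contact_force: [0.4, -0.0, -1.6]
gripper_width: 0.583
grasp_force: 29.6
t: 7.25
eef_pos: [0.5181, -0.2397, 0.1463]
tool_rot: [0.0, 0.122, 0.993, -0.0]
contact_force: [-0.6, 0.4, -2.0]
gripper_width: 0.583
grasp_force: 29.6
t: 7.85
eef_pos: [0.5179, -0.2383, 0.1306]
tool_rot: [-0.001, 0.121, 0.993, 0.0]
contact_force: [-0.2, 0.1, -0.7]
gripper_width: 0.586
grasp_force: 29.6
[ 0.10158498  0.43372258  0.28197501  1.91660048 -0.16145832  0.81424913
  1.79755888]
```

View pics/over.png

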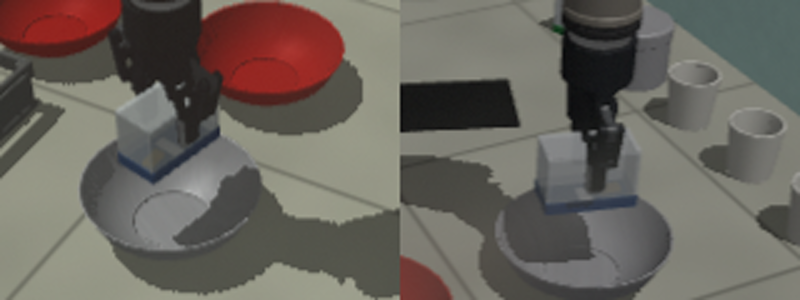

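The box hangs level, centred over the bowl, with the token still inside at the near end (crop 150,158). I start with a tilt of about 30°, +x end up, then rock it back.

```bash
python3 -m jog '[{"x":0,"y":0,"z":0,"ax":0,"ay":-0.14,"az":0},{"x":0,"y":0,"z":0,"ax":0,"ay":-0.28,"az":0},{"x":0,"y":0,"z":0,"ax":0,"ay":-0.42,"az":0},{"x":0,"y":0,"z":0,"ax":0,"ay":-0.52,"az":0},{"x":0,"y":0,"z":0,"ax":0,"ay":-0.55,"az":0},{"x":0,"y":0,"z":0,"ax":0,"ay":-0.55,"az":0},{"x":0,"y":0,"z":0,"ax":0,"ay":-0.42,"az":0},{"x":0,"y":0,"z":0,"ax":0,"ay":-0.28,"az":0},{"x":0,"y":0,"z":0,"ax":0,"ay":-0.14,"az":0},{"x":0,"y":0,"z":0,"ax":0,"ay":0,"az":0},{"x":0,"y":0,"z":0,"ax":0,"ay":0,"az":0}]'
cat > look.py <<'E'
from station import *
import cv2,sys,numpy as np
a=read_camera("scene")[140:260,220:380];b=read_camera("side")[120:240,290:450]
im=np.hstack([a,b])[:,:,::-1]
# brass: clearly yellow/brown pixels
f=im.astype(int);d=f[...,2]-f[...,0];g=f[...,1]-f[...,0]
base=cv2.imread("pics/over_raw.png") if len(sys.argv)>2 else None
cv2.imwrite(f"pics/{sys.argv[1]}.png",cv2.resize(im,(800,300),interpolation=cv2.INTER_CUBIC))
E
python3 look.py s1
```

```text
t: 9.05
eef_pos: [0.5225, -0.2382, 0.1313]
tool_rot: [-0.0, 0.119, 0.993, -0.001]
contact_force: [0.7, 0.1, -1.5]
gripper_width: 0.584
grasp_force: 29.6
```

View pics/s1.png

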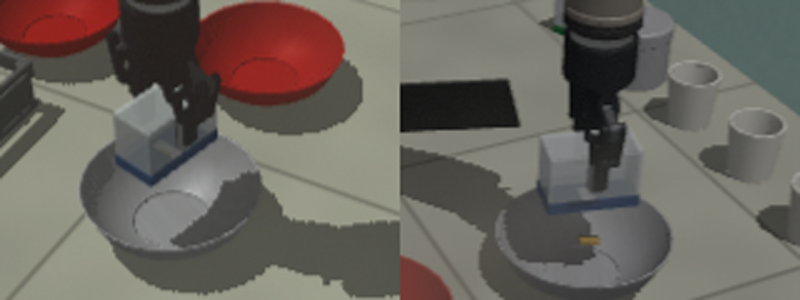

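The token lies in the bowl, at side-crop (590,240), and is gone from the box. I confirm by casting the pixel while carrying the box back.

```bash
python3 -m jog '[{"x":0,"y":0,"z":-0.005,"ax":0,"ay":0,"az":0},{"x":0,"y":0,"z":-0.012,"ax":0,"ay":0,"az":0},{"x":0,"y":0.005,"z":-0.016,"ax":0,"ay":0,"az":0},{"x":0.002,"y":0.015,"z":-0.016,"ax":0,"ay":0,"az":0},{"x":0.005,"y":0.030,"z":-0.016,"ax":0,"ay":0,"az":0},{"x":0.010,"y":0.050,"z":-0.016,"ax":0,"ay":0,"az":0},{"x":0.014,"y":0.073,"z":-0.016,"ax":0,"ay":0,"az":0},{"x":0.019,"y":0.098,"z":-0.016,"ax":0,"ay":0,"az":0},{"x":0.024,"y":0.123,"z":-0.016,"ax":0,"ay":0,"az":0},{"x":0.029,"y":0.148,"z":-0.016,"ax":0,"ay":0,"az":0},{"x":0.034,"y":0.173,"z":-0.016,"ax":0,"ay":0,"az":0},{"x":0.039,"y":0.198,"z":-0.016,"ax":0,"ay":0,"az":0}]'
python3 -m jog '[{"x":0.005,"y":0.025,"z":0,"ax":0,"ay":0,"az":0},{"x":0.010,"y":0.050,"z":0,"ax":0,"ay":0,"az":0},{"x":0.015,"y":0.075,"z":0,"ax":0,"ay":0,"az":0},{"x":0.020,"y":0.098,"z":0,"ax":0,"ay":0,"az":0},{"x":0.024,"y":0.120,"z":0,"ax":0,"ay":0,"az":0},{"x":0.028,"y":0.140,"z":0,"ax":0,"ay":0,"az":0},{"x":0.031,"y":0.158,"z":0,"ax":0,"ay":0,"az":0},{"x":0.034,"y":0.174,"z":0,"ax":0,"ay":0,"az":0},{"x":0.037,"y":0.187,"z":0,"ax":0,"ay":0,"az":0},{"x":0.039,"y":0.196,"z":0,"ax":0,"ay":0,"az":0},{"x":0.040,"y":0.202,"z":0,"ax":0,"ay":0,"az":0},{"x":0.040,"y":0.202,"z":0,"ax":0,"ay":0,"az":0}]'
python3 - <<'E'
from station import *
from h import *
for n,(x0,y0,x1,y1) in {"scene":(251,190,324,245),"side":(328,193,399,245)}.items():
    im=read_camera(n);s=im[y0:y1,x0:x1].astype(int)
    m=(s[...,0]-s[...,2]>40);ys,xs=np.nonzero(m)
    if len(xs): u=(xs.mean()+x0,ys.mean()+y0);print(n,len(xs),u,plane(camera_params(n),u,.008))
print(get_obs()["eef_pos"])
E
```

```text
t: 10.35
eef_pos: [0.5277, -0.035, 0.1473]
tool_rot: [0.0, 0.121, 0.993, 0.001]
contact_force: [1.1, 0.2, -1.2]
gripper_width: 0.581
grasp_force: 29.6
t: 11.55
eef_pos: [0.5382, 0.169, 0.1472]
tool_rot: [0.0, 0.121, 0.993, -0.0]
contact_force: [0.9, -0.2, -1.4]
gripper_width: 0.579
grasp_force: 29.6
scene 27 (np.float64(286.0), np.float64(229.0)) [ 0.53129405 -0.2391733   0.008     ]
side 27 (np.float64(365.74074074074076), np.float64(226.07407407407408)) [ 0.52824034 -0.2402891   0.008     ]
[0.53815066 0.16765896 0.14731346]
```

Both views agree: the token lies at (0.530, -0.240), z≈0.008, on the bowl's floor 12 mm from its axis. Lower the box, from TCP z 0.147 to 0.029.

```bash
python3 -m jog '[{"x":0,"y":0,"z":0.008,"ax":0,"ay":0,"az":0},{"x":0,"y":0,"z":0.022,"ax":0,"ay":0,"az":0},{"x":0,"y":0,"z":0.040,"ax":0,"ay":0,"az":0},{"x":0,"y":0,"z":0.058,"ax":0,"ay":0,"az":0},{"x":0,"y":0,"z":0.075,"ax":0,"ay":0,"az":0},{"x":0,"y":0,"z":0.090,"ax":0,"ay":0,"az":0},{"x":0,"y":0,"z":0.101,"ax":0,"ay":0,"az":0},{"x":0,"y":0,"z":0.108,"ax":0,"ay":0,"az":0},{"x":0,"y":0,"z":0.112,"ax":0,"ay":0,"az":0},{"x":0,"y":0,"z":0.115,"ax":0,"ay":0,"az":0},{"x":0,"y":0,"z":0.118,"ax":0,"ay":0,"az":0},{"x":0,"y":0,"z":0.118,"ax":0,"ay":0,"az":0}]'
python3 -m jog '[{"x":0,"y":0,"z":0.001,"ax":0,"ay":0,"az":0},{"x":0,"y":0,"z":0.001,"ax":0,"ay":0,"az":0}]'
```

```text
t: 12.85
eef_pos: [0.5382, 0.1686, 0.0293]
tool_rot: [0.0, 0.122, 0.993, 0.0]
contact_force: [-0.1, -0.3, -1.8]
gripper_width: 0.58
grasp_force: 29.6
t: 13.05
eef_pos: [0.5382, 0.1686, 0.0285]
tool_rot: [0.0, 0.122, 0.993, 0.0]
contact_force: [-0.0, -0.1, -1.8]
gripper_width: 0.585
grasp_force: 29.6
```

No contact yet, so I go down in 1 mm steps.

```bash
python3 -m jog '[{"x":0,"y":0,"z":0.001,"ax":0,"ay":0,"az":0},{"x":0,"y":0,"z":0.0015,"ax":0,"ay":0,"az":0},{"x":0,"y":0,"z":0.0015,"ax":0,"ay":0,"az":0}]'
python3 -m jog '[{"x":0,"y":0,"z":0.0005,"ax":0,"ay":0,"az":0},{"x":0,"y":0,"z":0.001,"ax":0,"ay":0,"az":0},{"x":0,"y":0,"z":0.001,"ax":0,"ay":0,"az":0}]'
```

```text
t: 13.35
eef_pos: [0.5382, 0.1686, 0.0271]
tool_rot: [0.0, 0.122, 0.993, 0.0]
contact_force: [-1.3, -0.6, 2.8]
gripper_width: 0.584
grasp_force: 30.0
t: 13.65
eef_pos: [0.5382, 0.1686, 0.027]
tool_rot: [-0.0, 0.122, 0.993, 0.001]
contact_force: [-6.0, -0.3, 15.9]
gripper_width: 0.581
grasp_force: 31.5
```

The box is on the mat. I ease off the press, release slowly, and rise.

```bash
python3 -m jog '[{"x":0,"y":0,"z":-0.001,"ax":0,"ay":0,"az":0},{"x":0,"y":0,"z":-0.001,"ax":0,"ay":0,"az":0}]'
python3 -m jog '[{"x":0,"y":0,"z":0,"ax":0,"ay":0,"az":0},{"x":0,"y":0,"z":0,"ax":0,"ay":0,"az":0},{"x":0,"y":0,"z":0,"ax":0,"ay":0,"az":0},{"x":0,"y":0,"z":0,"ax":0,"ay":0,"az":0},{"x":0,"y":0,"z":0,"ax":0,"ay":0,"az":0},{"x":0,"y":0,"z":0,"ax":0,"ay":0,"az":0},{"x":0,"y":0,"z":0,"ax":0,"ay":0,"az":0},{"x":0,"y":0,"z":0,"ax":0,"ay":0,"az":0}]' 1
python3 -m jog '[{"x":0,"y":0,"z":-0.01,"ax":0,"ay":0,"az":0},{"x":0,"y":0,"z":-0.025,"ax":0,"ay":0,"az":0},{"x":0,"y":0,"z":-0.045,"ax":0,"ay":0,"az":0},{"x":0,"y":0,"z":-0.07,"ax":0,"ay":0,"az":0},{"x":0,"y":0,"z":-0.1,"ax":0,"ay":0,"az":0},{"x":0,"y":0,"z":-0.13,"ax":0,"ay":0,"az":0},{"x":0,"y":0,"z":-0.16,"ax":0,"ay":0,"az":0},{"x":0,"y":0,"z":-0.18,"ax":0,"ay":0,"az":0},{"x":0,"y":0,"z":-0.19,"ax":0,"ay":0,"az":0},{"x":0,"y":0,"z":-0.2,"ax":0,"ay":0,"az":0},{"x":0,"y":0,"z":-0.2,"ax":0,"ay":0,"az":0},{"x":0,"y":0,"z":-0.2,"ax":0,"ay":0,"az":0}]'
python3 - <<'E'
from station import *
import cv2
cv2.imwrite("pics/end.png",read_camera("side")[:,:,::-1])
E
```

```text
t: 13.85
eef_pos: [0.5383, 0.1686, 0.0271]
tool_rot: [0.0, 0.122, 0.993, 0.0]
contact_force: [-0.9, -0.0, 4.9]
gripper_width: 0.58
grasp_force: 30.3
t: 14.65
eef_pos: [0.5381, 0.1685, 0.0268]
tool_rot: [-0.0, 0.122, 0.993, 0.0]
contact_force: [-1.2, -0.7, 0.1]
gripper_width: 1.001
grasp_force: 0.0
t: 15.85
eef_pos: [0.5377, 0.1685, 0.2263]
tool_rot: [-0.0, 0.122, 0.993, -0.0]
contact_force: [-0.0, -0.1, -0.3]
gripper_width: 1.001
grasp_force: 0.0
```

View pics/end.png

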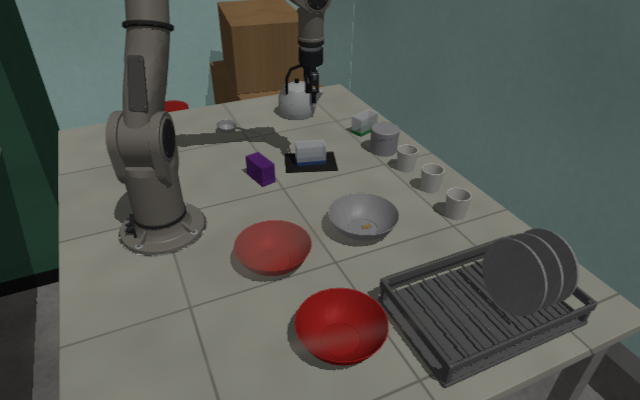

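The box stands upright on the mat at (310,153), the token is in the unmoved bowl at (366,226), and the gripper is clear.

```bash
python3 -c "
from station import *
print(hand_in())"
```

```text
the job is handed in; nothing more can be done
None
```

The job is handed in, with no verdict shown: the last picture shows the token in the bowl, the bowl where it was, the empty box upright and released on the mat, and the gripper clear, about 16 s into the 54 s limit.

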